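# Load the sample rack in reverse order

### The job

Move the four capped sample tubes from the cup holders on the flat grey tray into the blue rack for the instrument, one per compartment and in reverse order, so that the last is read first: the tube nearest the tray's tongue goes into the compartment farthest from the rack's tongue, the next tube into the next compartment, and so on, until the tube farthest from the tray's tongue stands nearest the rack's tongue. Keep the tubes upright and lower each one to the bottom of its compartment before letting it go.

Things in the scene. Friction and masses are not known exactly. Their poses are not given: they have to be found in the camera images.
- tube_1: Tall sample tube with a wide flat blue cap: 115 mm high overall; the cap is a 36 mm diameter cylinder from 95 to 115 mm above the underside. Clear 30 mm body, flat bottom, 35 to 70 g. Origin: centre of its underside, z up along the tube. Starts upright in cup_1, underside 9 mm above the table.
- tube_2: Tall sample tube with a narrow blue cap: 115 mm high overall; the cap is a 24 mm diameter cylinder from 95 to 115 mm above the underside. Clear 30 mm body, flat bottom, 35 to 70 g. Origin: centre of its underside, z up along the tube. Starts upright in cup_2, underside 9 mm above the table.
- tube_3: Short sample tube with a domed blue cap: 103 mm high overall; the cap is a 36 mm diameter cylinder from 70 to 90 mm above the underside, with a 13 mm high dome on top. Clear 30 mm body, flat bottom, 35 to 70 g. Origin: centre of its underside, z up along the tube. Starts upright in cup_3, underside 9 mm above the table.
- tube_4: Short sample tube with a bar-topped blue cap: 104 mm high overall; the cap is a 36 mm diameter cylinder from 70 to 90 mm above the underside, with a straight upright bar 32 mm long, 8 mm thick and 14 mm high across its top. Clear 30 mm body, flat bottom, 35 to 70 g. Origin: centre of its underside, z up along the tube. Starts upright in cup_4, underside 9 mm above the table.
- cup_1: One of four identical round white cup holders, 46 mm outside and 40 mm inside diameter, 35 mm high, floor 4 mm thick, fixed on the tray. tube_1 starts in it, so it marks that tube's starting place in the row. Origin: centre of its underside, 5 mm above the table.
- cup_2: One of four identical round white cup holders, 46 mm outside and 40 mm inside diameter, 35 mm high, floor 4 mm thick, fixed on the tray. tube_2 starts in it, so it marks that tube's starting place in the row. Origin: centre of its underside, 5 mm above the table.
- cup_3: One of four identical round white cup holders, 46 mm outside and 40 mm inside diameter, 35 mm high, floor 4 mm thick, fixed on the tray. tube_3 starts in it, so it marks that tube's starting place in the row. Origin: centre of its underside, 5 mm above the table.
- cup_4: One of four identical round white cup holders, 46 mm outside and 40 mm inside diameter, 35 mm high, floor 4 mm thick, fixed on the tray. tube_4 starts in it, so it marks that tube's starting place in the row. Origin: centre of its underside, 5 mm above the table.
- tray: Grey flat tray, 60 x 213 mm, 5 mm thick, with 12 mm high long edges, fixed, at any yaw, carrying the four cup holders. Four places in a row at y = 76.5, 25.5, -25.5, -76.5 mm, x = 0. A flat tongue with a dark round mark, 40 mm wide, 6 mm high, sticks out 30 mm from its +y short end. Origin: centre of its underside (on the table); z up.
- rack: Blue open-topped rack, 56 x 209 mm and 45 mm high, fixed, at any yaw, empty at the start. Four places in a row at y = 76.5, 25.5, -25.5, -76.5 mm, x = 0. Each is a square compartment, 46 mm inside, floor 5 mm thick. A flat tongue with a dark round mark, 40 mm wide, 6 mm high, sticks out 30 mm from its +y short end. Origin: centre of its underside (on the table); z up.

How it is judged:
By the outcome, as a careful person would: the job done as asked, in the order asked, and still so for the second after the job is handed in, with the robot touching nothing.
It also fails if it takes over 99 s, if anything falls off the work surface, if the arm or the gripper's body presses on something with over 40 N, if the wrist force passes 120 N, or if a joint passes its speed limit or range.

### The arm

A 6-joint arm with a two-finger parallel gripper is mounted at the origin on the work surface. World frame = base frame: x ahead of the robot, y to its left, z up, the work surface at z = 0. Lengths are in mm, angles in rad, forces in N, time in s.
With the tool pointing down it reaches from about 275 to 750 mm from the base axis. Payload 10.2 kg.
Tool frame: the origin (TCP) lies on the mounting face of the last link; the fingertips stand ahead of it and the grasp point (between the pads) lies 155 mm ahead of it (arm.tcp_to_tips is the z of the fingertips in the tool frame, in mm); z points along the fingers, y is the line along which they close (so a half turn about z gives the same grasp; the last joint's range is limited). The gripper opens to 85 mm and grips with 20 to 120 N. Pads are 22 mm wide; open, the fingers measure 114 mm over their backs; the gripper's body (76 mm by 85 mm) begins 54 mm behind the grasp point. The pads swing forward as they close: fully open they stand 13 mm farther back than shut.
Start: joints at [-1.568, 0.313, 1.498, -0, 1.331, -0.223], TCP at [117.526, -511.683, 404.694] pointing down, gripper open.
Joint ranges: [-2.94, 2.94], [-0.97, 2.17], [0.19, 2.56], [-1.23, 4.37], [0.02, 3.11], [-2.88, 2.88]. Speed limits (rad/s): [2.39, 2.39, 3.01, 3.14, 3.14, 3.14].

### API

Orientations are given as a unit quaternion [x, y, z, w].
In Python, from workcell import arm gives the robot as it stands.
- The arm moves only by the shell command python3 -m creep 'ROWS' [FORCE]. ROWS is text: rows parted by semicolons, each of 7 numbers parted by spaces: the shift along the tool's x, y, z in mm, then the turn, a rotation vector about the tool's x, y, z in rad, then the closure, from -1 (fully open) to 1 (shut). A call has 1 to 8 rows; each row is the pose to reach, as a shift and turn from the pose commanded when the call began, along the tool's axes at that moment; what a row does not reach only later rows make up. A row lasts 1/10 s, in which the tool goes at most 50 mm and 8.59 degrees, less where a joint would pass 70% of its speed; a pose out of reach is approached as far as the arm can. A call with a gripper value outside its range is refused whole. The fingers move at their own pace and stop on an object; FORCE is the grip in N (left out, the last holds). Time passes only in rows, so rows that repeat a pose let the fingers close. It gives the time, the measured TCP pose, the force, the opening and the grip force at its end, in the units of the state.
- arm.sense(): the state, without advancing time (a new reading comes with each control period).
- arm.camera(name): name is "side" or "top"; returns a dict with "frame" (480x640x3 uint8, red, green, blue), "mtx" (3x3 intrinsics, pixels), "R" (3x3) and "t" (3): a world point X has camera coordinates R X + t. Camera axes: x right, y down, z forward; pixel columns grow to the right and rows downward; lengths in mm; the calibration is good to about 2 mm. A picture is of the moment at which its call begins. There is no depth.
- arm.hand_in(): hands the job in; it is judged then, once.
The state is a dict: "t": time; "joints": joint angles; "joint_vel": joint speeds; "joint_efforts": joint torques, N m; "ee_pos": TCP position; "eef_rot": TCP orientation; "force": force on the tool from outside, world axes, zero at the start; "ft_torque": the same for the moment, N m; "finger_gap": finger opening in mm; "grip_force": force on a finger pad.
Only numpy, scipy, OpenCV 4.12 (cv2) and the standard library are available. Lean on these libraries where they do the work, as an engineer would, in place of code of your own. Each camera call takes 0.05 s, during which the arm holds its last target. There are 200 camera calls.

## Working session

There is one attempt and no reset: what is moved stays moved. The work goes in short steps, Python scripts to look and compute and a shell command to move; the robot and the scene stay as the last step left them, time stands still between calls to the robot, and variables do not carry over. Pictures are saved under pics/ and viewed, at most 14 in all, crops included, and the job is handed in when it is done.

```bash
mkdir -p pics; ls
python3 - <<'E'
from workcell import arm
import cv2,json
s=arm.sense();print(s,arm.tcp_to_tips)
for n in("side","top"):
    c=arm.camera(n);cv2.imwrite(f"pics/{n}0.png",c["frame"][:,:,::-1]);print(n,c["mtx"].tolist(),c["R"].tolist(),c["t"].tolist())
E
```

```text
pics
{'t': 0.0, 'joints': array([-1.56840741e+00,  3.13455188e-01,  1.49848940e+00,  1.50007706e-05,
        1.33102092e+00, -2.23400190e-01]), 'joint_vel': array([-1.77681344e-04, -7.13216207e-04,  4.32150218e-04,  8.39714100e-04,
        3.22115094e-05, -6.09561586e-04]), 'joint_efforts': array([-1.35489448e-03, -4.12274265e+01, -2.59733713e+01, -2.53432845e-04,
        4.24689380e-03, -6.46976957e-06]), 'ee_pos': array([ 117.52376044, -511.62609926,  404.11257753]), 'eef_rot': array([ 9.93634142e-01,  1.12653095e-01,  8.29400214e-05, -6.81437707e-04]), 'force': array([ 0.38562891, -0.12498804,  0.00384081]), 'ft_torque': array([0.02779267, 0.02348989, 0.01526676]), 'grip_force': 0.0, 'finger_gap': 85.4412202510614} 173.4
side [[549.4417948770208, 0.0, 315.54676623215374], [0.0, 549.4417948770208, 249.5520730754172], [0.0, 0.0, 1.0]] [[0.9826323780387201, -0.184159662079611, -0.02277780702116756], [-0.13082263831053864, -0.6004664164437808, -0.7888761119647583], [0.13160185004565877, 0.7781550626873073, -0.6141299955861729]] [-563.7224092787475, 97.3431455247852, 819.2981623451406]
top [[576.530407551603, 0.0, 317.1240953805356], [0.0, 576.530407551603, 250.09150377938397], [0.0, 0.0, 1.0]] [[0.003954923579200812, -0.9999064055600604, -0.01309727832193722], [-0.9839097307989172, -0.0015514791620747778, -0.1786595492874988], [0.17862250759264697, 0.01359312445206228, -0.9838237783002327]] [-20.335982020527986, 540.9039370421692, 983.374628384285]
```

View pics/side0.png

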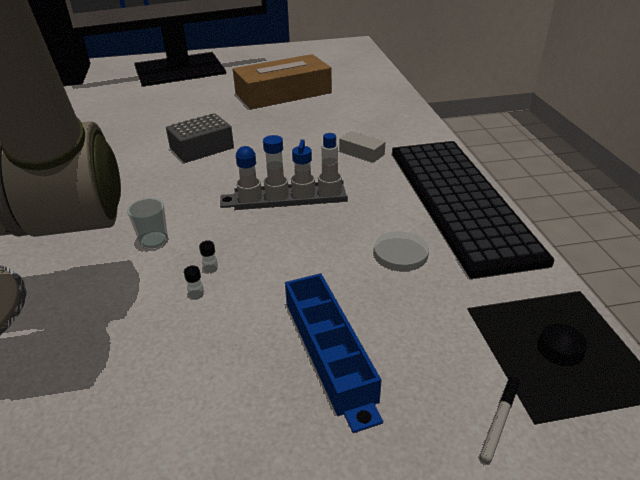

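View pics/top0.png

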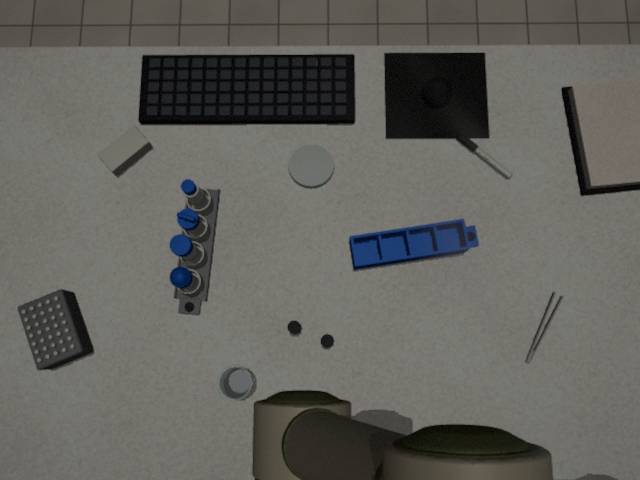

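The side view shows the tray (tongue at 228,200) with, from the tongue, dome (246,156), wide flat (273,145), bar (302,155) and narrow (330,140). The rack tongue is at (363,416). The top view agrees: tray tongue (189,307), tubes at rows 278, 245, 217 and 187, and rack tongue (473,236).

```bash
cat > h.py <<'E'
import numpy as np,cv2
from workcell import arm
from scipy.spatial.transform import Rotation as Ro
def ray(c,p):
    d=c["R"].T@np.linalg.inv(c["mtx"])@np.array([p[0],p[1],1.]);return -c["R"].T@c["t"],d/np.linalg.norm(d)
def plane(c,p,z):
    o,d=ray(c,p);return o+d*(z-o[2])/d[2]
def tri(c1,p1,c2,p2):
    (a,u),(b,v)=ray(c1,p1),ray(c2,p2)
    s=np.linalg.lstsq(np.c_[u,-v],b-a,rcond=None)[0];P,Q=a+s[0]*u,b+s[1]*v
    return (P+Q)/2,np.linalg.norm(P-Q)
def proj(c,X):
    q=c["mtx"]@(c["R"]@np.array(X,float)+c["t"]);return q[:2]/q[2]
def blobs(c,lo=20):
    h=cv2.cvtColor(c["frame"],cv2.COLOR_RGB2HSV)
    m=cv2.inRange(h,(100,130,35),(125,255,255))
    n,l,s,ce=cv2.connectedComponentsWithStats(m);return [(s[i],ce[i],(l==i).astype(np.uint8)) for i in range(1,n) if s[i][4]>lo]
def go(x,y,z,phi):
    "shift/turn in tool axes to TCP x,y,z with tool x at world angle phi, pointing down"
    s=arm.sense();R=Ro.from_quat(s["eef_rot"])
    T=Ro.from_matrix(np.array([[np.cos(phi),np.sin(phi),0],[np.sin(phi),-np.cos(phi),0],[0,0,-1]]))
    return R.inv().apply(np.array([x,y,z])-s["ee_pos"]).round(1),(R.inv()*T).as_rotvec().round(3)
E
python3 - <<'E'
from h import *
C={n:arm.camera(n) for n in("side","top")}
for n,c in C.items():
    for s,ce,m in blobs(c):
        print(n,s,ce.round(1), "minrect centre",cv2.minAreaRect(cv2.findContours(m,0,2)[0][0])[0])
        if 2000<s[4]<9000:
            h=cv2.convexHull(cv2.findContours(m,0,2)[0][0]);print(cv2.approxPolyDP(h,2,True).reshape(-1,2).tolist())
t=C["top"]["frame"][205:285,335:490];s=C["side"]["frame"][265:435,275:395]
a=cv2.resize(t,None,fx=5,fy=5,interpolation=2);b=cv2.resize(s,None,fx=3.5,fy=3.5,interpolation=2)
cv2.imwrite("pics/rt.png",np.clip(a[:,:,::-1]*1.8,0,255));cv2.imwrite("pics/rs.png",np.clip(b[:,:,::-1]*1.8,0,255))
E
```

```text
side [119   0   7   8  39] [122.1   3.5] minrect centre (122.1730728149414, 3.365385055541992)
side [143   0   6   5  23] [145.6   2.1] minrect centre (145.5, 2.0)
side [230  29  12  10  25] [234.5  33.1] minrect centre (235.16830444335938, 33.81683349609375)
side [324 133  12  15 158] [329.3 140. ] minrect centre (329.5, 140.0)
side [263 135  19  19 299] [272.4 144. ] minrect centre (272.0, 144.0)
side [292 140  19  24 318] [301.5 153.7] minrect centre (301.0, 151.5)
side [236 146  20  22 344] [245.3 157.2] minrect centre (245.21287536621094, 156.62872314453125)
side [ 285  274   98  158 7464] [334.7 350.1] minrect centre (337.3794860839844, 350.2742614746094)
[[285, 282], [321, 274], [380, 378], [382, 422], [353, 431], [337, 414], [288, 307]]
top [181 180  15  15 164] [188.1 186.8] minrect centre (188.25001525878906, 186.75001525878906)
top [177 208  23  22 361] [188.  218.9] minrect centre (188.15383911132812, 219.23074340820312)
top [ 350  220  128   49 3500] [406.2 244.3] minrect centre (413.51153564453125, 243.0751495361328)
[[474, 226], [477, 245], [465, 249], [355, 268], [353, 264], [351, 236], [463, 220]]
top [170 235  23  22 373] [180.7 244.9] minrect centre (180.80001831054688, 244.9000244140625)
top [170 266  22  22 361] [180.6 277. ] minrect centre (180.75, 277.2500305175781)[ WARN:0@1.529] global loadsave.cpp:1063 imwrite_ Unsupported depth image for selected encoder is fallbacked to CV_8U.
```

View pics/rt.png

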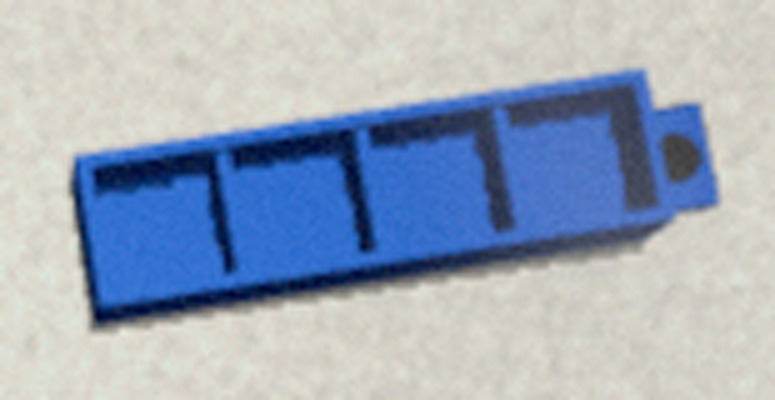

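View pics/rs.png

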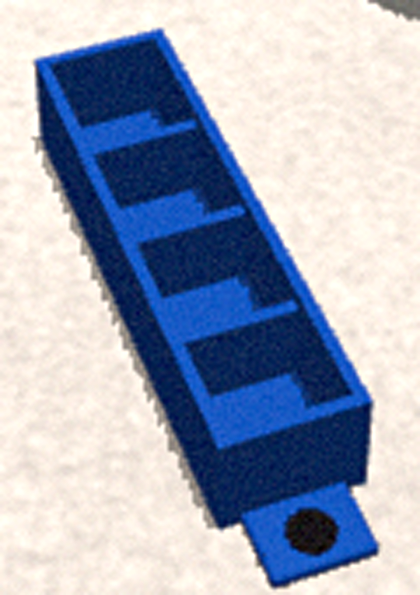

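The crops show the rack rim corners. In the top view they are at about (350,236), (464,219), (469,249) and (355,266). In the side view they are (321,274), (381,380), (337,393) and (286,283), with the tongue on the −y end.

Run:
```python
from h import *
t,s=arm.camera("top"),arm.camera("side")
R={"A":((350.2,236.4),(320.7,273.6)),"A'":((464,219),(380.7,379.9)),"B'":((469.4,249),(337,392.7)),"B":((355,266.4),(285.6,282.7))}
P={}
for k,(a,b) in R.items(): P[k],e=tri(t,a,s,b);print(k,P[k].round(1),round(e,1),plane(t,a,45).round(1),plane(s,b,45).round(1))
c=sum(P.values())/4;u=P["A'"]+P["B'"]-P["A"]-P["B"];u/=np.linalg.norm(u)
print("rack",c.round(1),"yaw tongue",np.arctan2(u[1],u[0]).round(3),"len",np.linalg.norm(P["A"]-P["A'"]),np.linalg.norm(P["A"]-P["B"]))
for y in (-76.5,-25.5,25.5,76.5): print("slot",(c+u*y).round(1))
print("mark",tri(t,(471.3,236.3),s,(363.8,416.6))[0])
T={"dome3":((180.7,277),(245.3,156.8)),"flat1":((180.8,244.9),(272.2,144)),"bar4":((188.1,219),(301.5,153)),"nar2":((188.2,186.8),(329.4,140))}
X=[]
for k,(a,b) in T.items(): q,e=tri(t,a,s,b);X.append(q);print(k,q.round(1),round(e,1))
X=np.array(X);d=X[3]-X[0]+(X[2]-X[1])/3;print("tray dir phi",np.arctan2(d[1],d[0]).round(3),np.diff(X[:,:2],axis=0).round(1))
phi=np.arctan2(d[1],d[0]);x=X[0]
print(go(450,150,404,phi))
```

```text
A [567.4 -78.4  44.1] 0.7 [566.8 -78.3  45. ] [567.5 -79.3  45. ]
A' [ 599.5 -284.2   44.8] 0.7 [ 599.2 -284.1   45. ] [ 599.8 -284.3   45. ]
B' [ 544.8 -291.6   44.5] 1.3 [ 544.  -291.5   45. ] [ 545.3 -291.9   45. ]
B [513.5 -86.6  43.2] 2.1 [512.1 -86.5  45. ] [514.3 -88.5  45. ]
rack [ 556.3 -185.2   44.1] yaw tongue -1.417 len 208.321436938374 54.53468128682103
slot [ 544.6 -109.6   43.8]
slot [ 552.4 -160.    44. ]
slot [ 560.2 -210.4   44.3]
slot [ 568.  -260.8   44.5]
mark [ 574.82790133 -305.15709902    9.03363637]
dome3 [486.3 212.7  93. ] 0.7
flat1 [537.1 209.6 114.3] 0.8
bar4 [587.8 204.6  92.6] 0.8
nar2 [639.3 201.7 114.1] 0.6
tray dir phi -0.075 [[50.8 -3.1]
 [50.7 -5. ]
 [51.4 -2.9]]
(array([ 472.2, -570.4,    0.8]), array([-0. , -0. ,  0.3]))
```

```bash
python3 -m creep '472 -570 0 0 0 0.3 -1;472 -570 0 0 0 0.3 -1;472 -570 0 0 0 0.3 -1;472 -570 0 0 0 0.3 -1;472 -570 0 0 0 0.3 -1;472 -570 0 0 0 0.3 -1;472 -570 0 0 0 0.3 -1;472 -570 0 0 0 0.3 -1' 40
python3 - <<'E'
from h import *
print(go(486.3,212.7,400,-.075),go(486.3,212.7,244,-.075))
E
```

```text
t: 1.1
ee_pos: [297.4, -152.4, 404.9]
eef_rot: [0.999, -0.037, 0.0, 0.0]
force: [1.1, 0.1, 0.2]
finger_gap: 85.4
grip_force: 0.0
(array([ 161. , -378.2,    4.8]), array([ 0.001, -0.001, -0.   ])) (array([ 160.9, -378.3,  160.8]), array([ 0.001, -0.001, -0.   ]))
```

```bash
python3 -m creep '161 -378 5 0 0 0 -1;161 -378 5 0 0 0 -1;161 -378 5 0 0 0 -1;161 -378 5 0 0 0 -1;161 -378 5 0 0 0 -1;161 -378 5 0 0 0 -1;161 -378 5 0 0 0 -1;161 -378 5 0 0 0 -1'
python3 -m creep '0 0 0 0 0 0 -1;0 0 0 0 0 0 -1;0 0 0 0 0 0 -1;0 0 0 0 0 0 -1'
python3 - <<'E'
from h import *
print(go(486.3,212.7,242,-.075))
E
```

```text
t: 1.9
ee_pos: [481.2, 203.4, 399.8]
eef_rot: [0.999, -0.037, 0.0, 0.0]
force: [0.4, -0.7, 0.7]
finger_gap: 85.3
grip_force: 0.0
t: 2.3
ee_pos: [480.5, 200.0, 400.2]
eef_rot: [0.999, -0.038, 0.0, -0.0]
force: [-0.5, 0.1, 0.4]
finger_gap: 85.8
grip_force: 0.0
(array([  4.7, -13.1, 158.2]), array([-0.   , -0.   , -0.001]))
```

```bash
python3 -m creep '4.7 -13 30 0 0 0 -1;4.7 -13 60 0 0 0 -1;4.7 -13 90 0 0 0 -1;4.7 -13 120 0 0 0 -1;4.7 -13 140 0 0 0 -1;4.7 -13 158 0 0 0 -1;4.7 -13 158 0 0 0 -1;4.7 -13 158 0 0 0 -1'
python3 - <<'E'
from h import *
print(go(486.3,212.7,242,-.075),arm.sense()["ee_pos"])
v=[]
for n in("side","top"): v.append(arm.camera(n)["frame"])
cv2.imwrite("pics/g1.png",cv2.convertScaleAbs(np.vstack([cv2.resize(v[0][80:240,160:400],(600,300*4//3)),cv2.resize(v[1][160:320,100:340],(600,200))])[:600,:,::-1],alpha=1.6))
E
```

```text
t: 3.1
ee_pos: [486.6, 213.1, 242.7]
eef_rot: [0.999, -0.038, 0.0, -0.0]
force: [0.3, -0.7, 0.3]
finger_gap: 85.1
grip_force: 0.0
(array([-0.3,  0.4,  0.7]), array([-0.   , -0.001, -0.   ])) [486.63321499 213.10781601 242.68220406]
```

View pics/g1.png

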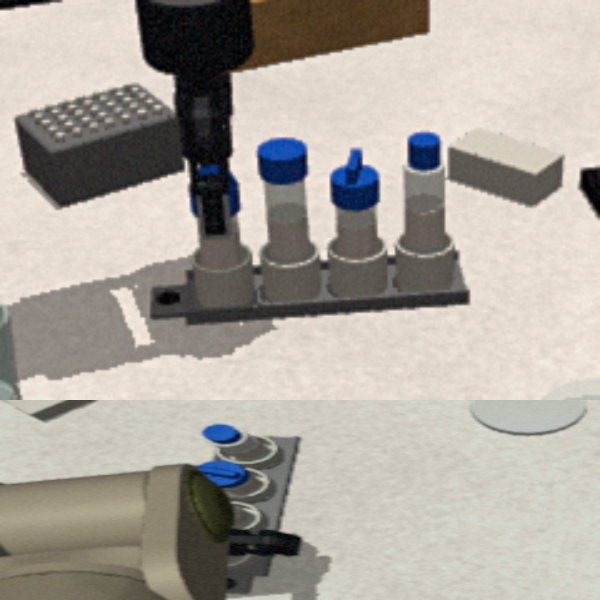

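The view shows the fingers straddling the domed cap (215,190 in the crop), clear of the flat-capped neighbour.

```bash
python3 -m creep '0 0 0 0 0 0 1;0 0 0 0 0 0 1;0 0 0 0 0 0 1;0 0 0 0 0 0 1;0 0 0 0 0 0 1;0 0 0 0 0 0 1;0 0 0 0 0 0 1;0 0 0 0 0 0 1' 40
python3 -m creep '0 0 0 0 0 0 1;0 0 0 0 0 0 1;0 0 -20 0 0 0 1;0 0 -50 0 0 0 1;0 0 -80 0 0 0 1;0 0 -110 0 0 0 1;0 0 -140 0 0 0 1;0 0 -140 0 0 0 1'
python3 - <<'E'
from h import *
print(go(544.6,-109.6,380,-1.417))
E
```

```text
t: 4.0
ee_pos: [486.6, 213.7, 242.2]
eef_rot: [0.999, -0.037, 0.0, -0.0]
force: [-0.0, -0.4, 5.5]
finger_gap: 34.5
grip_force: 39.7
t: 4.8
ee_pos: [486.6, 213.8, 385.3]
eef_rot: [0.999, -0.037, 0.003, -0.001]
force: [0.3, -0.5, -0.2]
finger_gap: 35.0
grip_force: 40.0
(array([ 81.7, 318.2,   5.3]), array([-0.006, -0.004,  1.343]))
```

```bash
python3 -m creep '82 318 5 0 0 1.343 1;82 318 5 0 0 1.343 1;82 318 5 0 0 1.343 1;82 318 5 0 0 1.343 1;82 318 5 0 0 1.343 1;82 318 5 0 0 1.343 1;82 318 5 0 0 1.343 1;82 318 5 0 0 1.343 1'
python3 - <<'E'
from h import *
print(go(544.6,-109.6,380,-1.417))
E
```

```text
t: 5.6
ee_pos: [544.8, -113.1, 375.1]
eef_rot: [0.801, -0.599, -0.001, 0.0]
force: [-0.1, 0.6, -0.7]
finger_gap: 34.6
grip_force: 40.1
(array([-3.4, -0.8, -4.9]), array([0.002, 0.001, 0.132]))
```

```bash
python3 -m creep '0 0 0 0 0 0.14 1;0 0 0 0 0 0.14 1;0 0 0 0 0 0.14 1;0 0 0 0 0 0.14 1'
python3 - <<'E'
from h import *
print(go(544.6,-109.6,260,-1.417))
v=[arm.camera("side")["frame"][60:440,140:440],arm.camera("top")["frame"][130:320,310:510]]
cv2.imwrite("pics/p1.png",cv2.convertScaleAbs(np.hstack([cv2.resize(v[0],(450,570)),cv2.resize(v[1],(340,570//570*323)) if 0 else cv2.copyMakeBorder(cv2.resize(v[1],(340,323)),0,247,0,0,0)])[:,:,::-1],alpha=1.6))
E
```

```text
t: 6.0
ee_pos: [544.6, -109.3, 376.5]
eef_rot: [0.761, -0.648, -0.0, 0.0]
force: [1.0, 0.2, -0.9]
finger_gap: 34.8
grip_force: 40.1
(array([  0.3,   0. , 116.5]), array([0.   , 0.   , 0.006]))
```

View pics/p1.png

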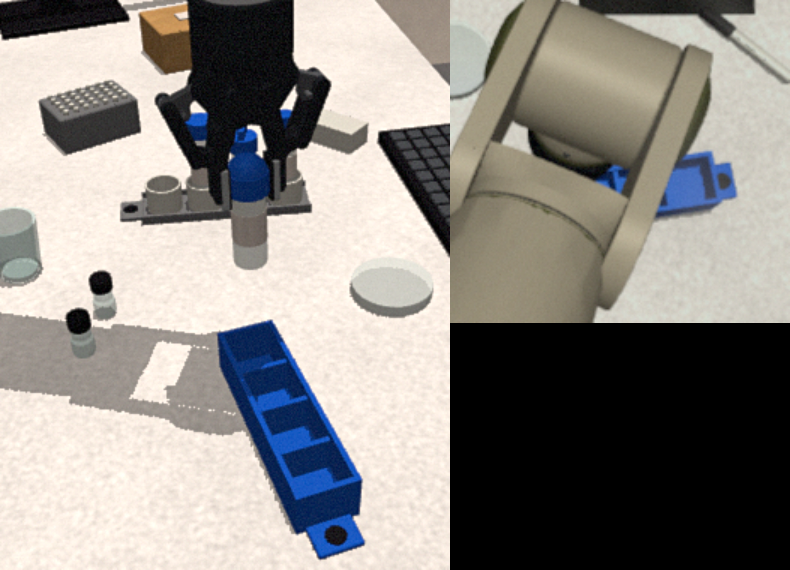

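The dome tube hangs upright at about (250,205) in the crop, above the far compartment.

```bash
python3 -m creep '0 0 30 0 0 0 1;0 0 60 0 0 0 1;0 0 90 0 0 0 1;0 0 110 0 0 0 1;0 0 120 0 0 0 1;0 0 128 0 0 0 1;0 0 133 0 0 0 1;0 0 133 0 0 0 1'
python3 -m creep '0 0 1.5 0 0 0 1;0 0 3 0 0 0 1;0 0 4 0 0 0 1;0 0 5 0 0 0 1;0 0 5 0 0 0 1'
```

```text
t: 6.9
ee_pos: [544.7, -109.5, 243.9]
eef_rot: [0.76, -0.65, 0.0, -0.0]
force: [-0.7, 0.2, -0.2]
finger_gap: 34.9
grip_force: 40.1
t: 7.4
ee_pos: [544.6, -109.5, 238.8]
eef_rot: [0.76, -0.65, -0.0, 0.0]
force: [-0.1, 0.1, -0.4]
finger_gap: 34.5
grip_force: 40.1
```

```bash
python3 -m creep '0 0 1 0 0 0 1;0 0 1 0 0 0 1;0 0 1 0 0 0 1'|grep -E "ee_pos|^force"; python3 -m creep '0 0 1 0 0 0 1;0 0 1 0 0 0 1;0 0 1 0 0 0 1'|grep -E "ee_pos|^force"
```

```text
ee_pos: [544.7, -109.6, 238.2]
force: [-1.1, 1.3, 5.1]
ee_pos: [544.8, -109.6, 238.1]
force: [-3.7, 0.8, 13.2]
```

```bash
python3 -m creep '0 0 -1 0 0 0 1;0 0 -1 0 0 0 -1;0 0 -1 0 0 0 -1;0 0 -1 0 0 0 -1;0 0 -1 0 0 0 -1;0 0 -1 0 0 0 -1;0 0 -1 0 0 0 -1;0 0 -1 0 0 0 -1'
python3 -m creep '0 0 -10 0 0 0 -1;0 0 -40 0 0 0 -1;0 0 -80 0 0 0 -1;0 0 -120 0 0 0 -1;0 0 -160 0 0 0 -1;0 0 -160 0 0 0 -1;0 0 -160 0 0 0 -1'
python3 - <<'E'
from h import *
print(go(537.1,209.6,400,-.075))
cv2.imwrite("pics/p2.png",cv2.convertScaleAbs(cv2.resize(arm.camera("side")["frame"][60:440,140:440],(450,570))[:,:,::-1],alpha=1.6))
E
```

```text
t: 8.8
ee_pos: [544.6, -109.6, 237.8]
eef_rot: [0.76, -0.65, 0.0, -0.0]
force: [-0.5, 0.3, 0.8]
finger_gap: 85.8
grip_force: 0.0
t: 9.5
ee_pos: [544.4, -109.4, 398.8]
eef_rot: [0.76, -0.65, 0.001, -0.0]
force: [0.1, 0.4, -0.8]
finger_gap: 85.2
grip_force: 0.0
(array([-316.2,  -42.6,   -1.4]), array([-1.000e-03, -2.000e-03, -1.339e+00]))
```

View pics/p2.png

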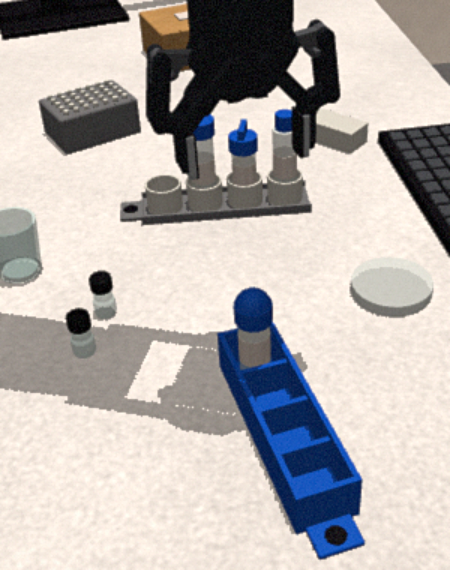

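The dome tube stands upright in the far compartment (252,340). Next is the flat-capped one.

```bash
python3 -m creep '-316 -43 0 0 0 -1.34 -1;-316 -43 0 0 0 -1.34 -1;-316 -43 0 0 0 -1.34 -1;-316 -43 0 0 0 -1.34 -1;-316 -43 0 0 0 -1.34 -1;-316 -43 0 0 0 -1.34 -1;-316 -43 0 0 0 -1.34 -1;-316 -43 0 0 0 -1.34 -1'
python3 -m creep '0 0 0 0 0 -0.14 -1;0 0 0 0 0 -0.14 -1;0 0 0 0 0 -0.14 -1;0 0 0 0 0 -0.14 -1'
python3 - <<'E'
from h import *
print(go(537.1,209.6,267,-.075))
E
```

```text
t: 10.35
ee_pos: [537.2, 212.0, 396.2]
eef_rot: [0.995, -0.102, -0.001, 0.0]
force: [-0.3, -0.0, -0.0]
finger_gap: 85.3
grip_force: 0.0
t: 10.75
ee_pos: [537.8, 209.1, 397.4]
eef_rot: [0.999, -0.039, -0.0, 0.0]
force: [-0.3, -1.1, 0.1]
finger_gap: 85.2
grip_force: 0.0
(array([ -0.7,  -0.4, 130.4]), array([ 0.   ,  0.001, -0.002]))
```

```bash
python3 -m creep '-0.5 -0.5 30 0 0 0 -1;-0.5 -0.5 60 0 0 0 -1;-0.5 -0.5 90 0 0 0 -1;-0.5 -0.5 115 0 0 0 -1;-0.5 -0.5 130 0 0 0 -1;-0.5 -0.5 130 0 0 0 -1;-0.5 -0.5 130 0 0 0 -1'
python3 -m creep '0 0 0 0 0 0 1;0 0 0 0 0 0 1;0 0 0 0 0 0 1;0 0 0 0 0 0 1;0 0 0 0 0 0 1;0 0 0 0 0 0 1;0 0 0 0 0 0 1;0 0 0 0 0 0 1' 40
python3 -m creep '0 0 0 0 0 0 1;0 0 0 0 0 0 1;0 0 -20 0 0 0 1;0 0 -50 0 0 0 1;0 0 -80 0 0 0 1;0 0 -110 0 0 0 1;0 0 -140 0 0 0 1;0 0 -140 0 0 0 1'
python3 - <<'E'
from h import *
print(go(552.4,-160,408,-1.417))
E
```

```text
t: 11.45
ee_pos: [537.5, 209.8, 268.4]
eef_rot: [0.999, -0.038, 0.0, -0.0]
force: [-1.1, 0.4, -0.4]
finger_gap: 85.2
grip_force: 0.0
t: 12.25
ee_pos: [537.5, 209.9, 268.5]
eef_rot: [0.999, -0.037, 0.001, -0.0]
force: [-0.9, -0.3, 5.1]
finger_gap: 35.0
grip_force: 39.8
t: 13.05
ee_pos: [537.4, 209.9, 411.7]
eef_rot: [0.999, -0.037, 0.003, -0.001]
force: [0.2, 0.5, -0.7]
finger_gap: 34.8
grip_force: 40.0
(array([ 42.3, 367.8,   3.3]), array([-0.006, -0.004,  1.343]))
```

```bash
python3 -m creep '42 368 3 0 0 1.343 1;42 368 3 0 0 1.343 1;42 368 3 0 0 1.343 1;42 368 3 0 0 1.343 1;42 368 3 0 0 1.343 1;42 368 3 0 0 1.343 1;42 368 3 0 0 1.343 1;42 368 3 0 0 1.343 1'
python3 -m creep '0 0 0 0 0 0.14 1;0 0 0 0 0 0.14 1;0 0 0 0 0 0.14 1;0 0 0 0 0 0.14 1;0 0 0 0 0 0.14 1'
python3 - <<'E'
from h import *
print(go(552.4,-160,268,-1.417))
E
```

```text
t: 13.85
ee_pos: [551.5, -164.2, 403.4]
eef_rot: [0.801, -0.599, -0.001, 0.0]
force: [0.4, 0.5, -1.0]
finger_gap: 34.7
grip_force: 40.0
t: 14.35
ee_pos: [552.0, -159.8, 404.8]
eef_rot: [0.761, -0.649, -0.0, 0.0]
force: [0.5, 0.5, -0.7]
finger_gap: 34.8
grip_force: 40.0
(array([  0.3,  -0.4, 136.8]), array([0.   , 0.   , 0.005]))
```

```bash
python3 -m creep '0 0 30 0 0 0 1;0 0 60 0 0 0 1;0 0 90 0 0 0 1;0 0 110 0 0 0 1;0 0 123 0 0 0 1;0 0 131 0 0 0 1;0 0 136 0 0 0 1;0 0 136 0 0 0 1'
python3 -m creep '0 0 1 0 0 0 1;0 0 2 0 0 0 1;0 0 3 0 0 0 1;0 0 3 0 0 0 1'
python3 -m creep '0 0 1 0 0 0 1;0 0 1 0 0 0 1;0 0 1 0 0 0 1'|grep -E "ee_pos|^force"
```

```text
t: 15.15
ee_pos: [552.0, -160.2, 268.9]
eef_rot: [0.76, -0.65, 0.0, -0.0]
force: [-0.4, 0.4, -0.3]
finger_gap: 35.0
grip_force: 40.0
t: 15.55
ee_pos: [552.0, -160.3, 265.9]
eef_rot: [0.76, -0.65, 0.0, -0.0]
force: [-0.2, 0.1, -0.1]
finger_gap: 34.9
grip_force: 40.0
ee_pos: [552.0, -160.3, 264.8]
force: [0.1, -0.6, -1.5]
```

```bash
python3 -m creep '0 0 1 0 0 0 1;0 0 1 0 0 0 1;0 0 1 0 0 0 1'|grep -E "ee_pos|^force"
```

```text
ee_pos: [552.1, -160.3, 264.5]
force: [-1.5, 0.4, 5.2]
```

Seated on the floor. I'll release it and move to the bar-topped tube.

```bash
python3 -m creep '0 0 0 0 0 0 1;0 0 0 0 0 0 -1;0 0 0 0 0 0 -1;0 0 0 0 0 0 -1;0 0 0 0 0 0 -1;0 0 0 0 0 0 -1;0 0 0 0 0 0 -1;0 0 0 0 0 0 -1'
python3 -m creep '0 0 -10 0 0 0 -1;0 0 -40 0 0 0 -1;0 0 -80 0 0 0 -1;0 0 -120 0 0 0 -1;0 0 -135 0 0 0 -1;0 0 -135 0 0 0 -1;0 0 -135 0 0 0 -1'
python3 - <<'E'
from h import *
print(go(587.8,204.6,400,-.075))
E
```

```text
t: 16.95
ee_pos: [552.0, -160.3, 263.8]
eef_rot: [0.76, -0.65, 0.0, 0.0]
force: [0.4, 0.5, -0.0]
finger_gap: 85.3
grip_force: 0.0
t: 17.65
ee_pos: [551.8, -160.2, 398.3]
eef_rot: [0.76, -0.65, -0.0, 0.0]
force: [-0.7, -0.7, -0.3]
finger_gap: 85.5
grip_force: 0.0
(array([-354.7,  -92.5,   -1.6]), array([ 0.000e+00,  1.000e-03, -1.339e+00]))
```

```bash
python3 -m creep '-355 -92 0 0 0 -1.34 -1;-355 -92 0 0 0 -1.34 -1;-355 -92 0 0 0 -1.34 -1;-355 -92 0 0 0 -1.34 -1;-355 -92 0 0 0 -1.34 -1;-355 -92 0 0 0 -1.34 -1;-355 -92 0 0 0 -1.34 -1;-355 -92 0 0 0 -1.34 -1'
python3 -m creep '0 0 0 0 0 -0.14 -1;0 0 0 0 0 -0.14 -1;0 0 0 0 0 -0.14 -1;0 0 0 0 0 -0.14 -1'
python3 - <<'E'
from h import *
print(go(587.8,204.6,242,-.075))
cv2.imwrite("pics/p3.png",cv2.convertScaleAbs(cv2.resize(arm.camera("side")["frame"][60:440,140:440],(450,570))[:,:,::-1],alpha=1.6))
E
```

```text
t: 18.45
ee_pos: [586.9, 208.9, 396.7]
eef_rot: [0.995, -0.102, -0.002, -0.0]
force: [-0.8, -0.7, -0.7]
finger_gap: 85.5
grip_force: 0.0
t: 18.85
ee_pos: [587.6, 204.2, 398.3]
eef_rot: [0.999, -0.039, -0.0, 0.0]
force: [0.6, -0.3, -1.2]
finger_gap: 85.5
grip_force: 0.0
(array([  0.4,  -0.5, 156.3]), array([ 0.   ,  0.001, -0.003]))
```

View pics/p3.png

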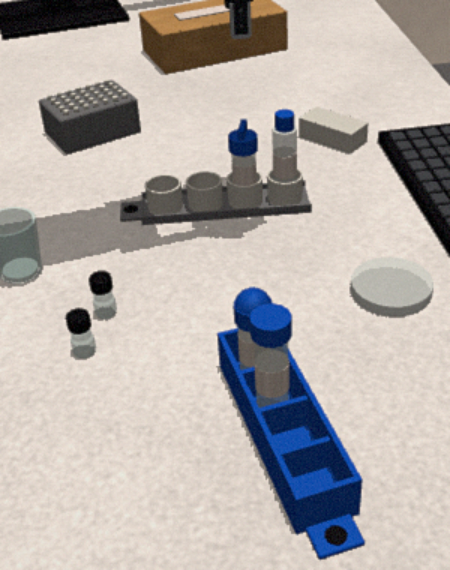

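The flat-capped tube stands upright in the second compartment (272,365). The bar and narrow tubes are still in their cups.

```bash
python3 -m creep '0.4 -0.5 30 0 0 0 -1;0.4 -0.5 60 0 0 0 -1;0.4 -0.5 90 0 0 0 -1;0.4 -0.5 120 0 0 0 -1;0.4 -0.5 140 0 0 0 -1;0.4 -0.5 156 0 0 0 -1;0.4 -0.5 156 0 0 0 -1;0.4 -0.5 156 0 0 0 -1'
python3 -m creep '0 0 0 0 0 0 1;0 0 0 0 0 0 1;0 0 0 0 0 0 1;0 0 0 0 0 0 1;0 0 0 0 0 0 1;0 0 0 0 0 0 1;0 0 0 0 0 0 1;0 0 0 0 0 0 1' 40
python3 -m creep '0 0 0 0 0 0 1;0 0 0 0 0 0 1;0 0 -20 0 0 0 1;0 0 -50 0 0 0 1;0 0 -80 0 0 0 1;0 0 -110 0 0 0 1;0 0 -145 0 0 0 1;0 0 -145 0 0 0 1'
python3 - <<'E'
from h import *
print(go(560.2,-210.4,388,-1.417))
E
```

```text
t: 19.7
ee_pos: [588.1, 205.0, 243.4]
eef_rot: [0.999, -0.038, 0.0, -0.0]
force: [-0.5, -0.2, -0.0]
finger_gap: 85.1
grip_force: 0.0
t: 20.5
ee_pos: [588.1, 205.2, 243.5]
eef_rot: [0.999, -0.037, 0.001, -0.0]
force: [-0.9, 0.1, 5.6]
finger_gap: 34.9
grip_force: 39.7
t: 21.3
ee_pos: [588.0, 205.3, 392.6]
eef_rot: [0.999, -0.037, 0.004, -0.001]
force: [-0.2, 1.5, -0.5]
finger_gap: 34.7
grip_force: 40.0
(array([  3. , 416.6,   3.8]), array([-0.007, -0.005,  1.343]))
```

```bash
python3 -m creep '3 417 2 0 0 1.343 1;3 417 2 0 0 1.343 1;3 417 2 0 0 1.343 1;3 417 2 0 0 1.343 1;3 417 2 0 0 1.343 1;3 417 2 0 0 1.343 1;3 417 2 0 0 1.343 1;3 417 2 0 0 1.343 1'
python3 -m creep '0 0 0 0 0 0.14 1;0 0 0 0 0 0.14 1;0 0 0 0 0 0.14 1;0 0 0 0 0 0.14 1;0 0 0 0 0 0.14 1'
python3 - <<'E'
from h import *
print(go(560.2,-210.4,243,-1.417))
E
```

```text
t: 22.1
ee_pos: [560.6, -195.9, 384.9]
eef_rot: [0.802, -0.597, -0.001, 0.0]
force: [0.1, 0.8, -0.8]
finger_gap: 34.7
grip_force: 40.1
t: 22.6
ee_pos: [561.3, -193.0, 385.9]
eef_rot: [0.761, -0.648, -0.0, -0.0]
force: [0.0, 0.2, -0.3]
finger_gap: 35.0
grip_force: 40.2
(array([ 17. ,   3.9, 142.9]), array([0.   , 0.   , 0.006]))
```

```bash
python3 -m creep '17 4 0 0 0 0 1;17 4 10 0 0 0 1;17 4 40 0 0 0 1;17 4 80 0 0 0 1;17 4 115 0 0 0 1;17 4 130 0 0 0 1;17 4 142 0 0 0 1;17 4 142 0 0 0 1'
python3 -m creep '0 0 1 0 0 0 1;0 0 2 0 0 0 1;0 0 3 0 0 0 1;0 0 3 0 0 0 1'|grep -E "ee_pos|^force"
python3 -m creep '0 0 1 0 0 0 1;0 0 1 0 0 0 1;0 0 1 0 0 0 1'|grep -E "ee_pos|^force"
```

```text
t: 23.4
ee_pos: [559.5, -211.3, 242.3]
eef_rot: [0.76, -0.65, -0.001, 0.0]
force: [-0.4, 0.1, 0.2]
finger_gap: 34.9
grip_force: 40.2
ee_pos: [559.9, -211.3, 241.3]
force: [0.6, 0.0, -0.7]
ee_pos: [559.8, -211.3, 239.9]
force: [-0.3, -0.1, -0.2]
```

Expected contact is at about 239.5.

```bash
python3 -m creep '0 0 1 0 0 0 1;0 0 1 0 0 0 1;0 0 1 0 0 0 1'|grep -E "ee_pos|^force"
```

```text
ee_pos: [559.9, -211.4, 239.5]
force: [-0.9, 1.5, 5.6]
```

```bash
python3 -m creep '0 0 0 0 0 0 1;0 0 0 0 0 0 -1;0 0 0 0 0 0 -1;0 0 0 0 0 0 -1;0 0 0 0 0 0 -1;0 0 0 0 0 0 -1;0 0 0 0 0 0 -1;0 0 0 0 0 0 -1'
python3 -m creep '0 0 -10 0 0 0 -1;0 0 -40 0 0 0 -1;0 0 -80 0 0 0 -1;0 0 -120 0 0 0 -1;0 0 -160 0 0 0 -1;0 0 -160 0 0 0 -1;0 0 -160 0 0 0 -1'
python3 - <<'E'
from h import *
print(go(639.3,201.7,400,-.075))
E
```

```text
t: 25.2
ee_pos: [559.8, -211.3, 238.9]
eef_rot: [0.76, -0.65, 0.0, -0.0]
force: [-0.4, 0.1, -0.3]
finger_gap: 85.1
grip_force: 0.0
t: 25.9
ee_pos: [559.6, -211.2, 399.9]
eef_rot: [0.76, -0.65, 0.001, -0.0]
force: [0.2, -0.1, 0.0]
finger_gap: 85.0
grip_force: 0.0
(array([-3.954e+02, -1.431e+02, -3.000e-01]), array([-0.   , -0.002, -1.339]))
```

```bash
python3 -m creep '-395 -143 0 0 0 -1.34 -1;-395 -143 0 0 0 -1.34 -1;-395 -143 0 0 0 -1.34 -1;-395 -143 0 0 0 -1.34 -1;-395 -143 0 0 0 -1.34 -1;-395 -143 0 0 0 -1.34 -1;-395 -143 0 0 0 -1.34 -1;-395 -143 0 0 0 -1.34 -1'
python3 -m creep '0 0 0 0 0 -0.14 -1;0 0 0 0 0 -0.14 -1;0 0 0 0 0 -0.14 -1;0 0 0 0 0 -0.14 -1'
python3 - <<'E'
from h import *
print(go(639.3,201.7,234,-.075))
cv2.imwrite("pics/p4.png",cv2.convertScaleAbs(cv2.resize(arm.camera("side")["frame"][60:440,140:440],(450,570))[:,:,::-1],alpha=1.6))
E
```

```text
t: 26.7
ee_pos: [635.6, 183.5, 397.5]
eef_rot: [0.995, -0.104, -0.001, 0.0]
force: [0.8, -1.3, -0.2]
finger_gap: 85.5
grip_force: 0.0
t: 27.1
ee_pos: [635.8, 180.3, 398.6]
eef_rot: [0.999, -0.039, -0.0, 0.0]
force: [0.7, 0.1, -0.6]
finger_gap: 85.2
grip_force: 0.0
(array([  2. , -21.6, 164.6]), array([ 0.   ,  0.001, -0.003]))
```

View pics/p4.png

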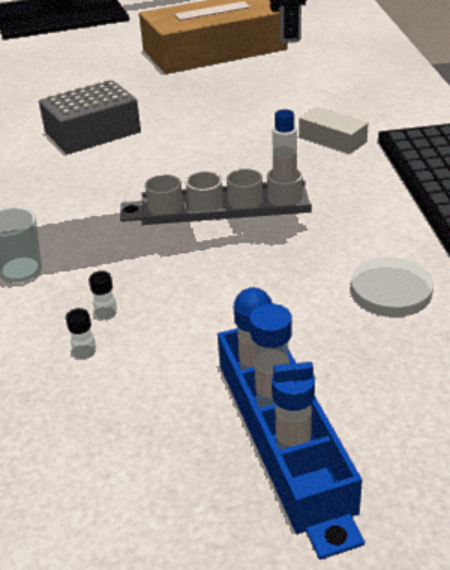

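Three tubes stand in the rack, with the bar tube at (293,405). The narrow tube is alone in its cup.

```bash
python3 -m creep '2 -21.5 0 0 0 0 -1;2 -21.5 30 0 0 0 -1;2 -21.5 70 0 0 0 -1;2 -21.5 110 0 0 0 -1;2 -21.5 140 0 0 0 -1;2 -21.5 155 0 0 0 -1;2 -21.5 164.5 0 0 0 -1;2 -21.5 164.5 0 0 0 -1'
python3 -m creep '0 0 0 0 0 0 1;0 0 0 0 0 0 1;0 0 0 0 0 0 1;0 0 0 0 0 0 1;0 0 0 0 0 0 1;0 0 0 0 0 0 1;0 0 0 0 0 0 1;0 0 0 0 0 0 1' 40
python3 -m creep '0 0 0 0 0 0 1;0 0 0 0 0 0 1;0 0 -20 0 0 0 1;0 0 -50 0 0 0 1;0 0 -80 0 0 0 1;0 0 -110 0 0 0 1;0 0 -145 0 0 0 1;0 0 -150 0 0 0 1;'
python3 - <<'E'
from h import *
print(go(568,-260.8,385,-1.417))
E
```

```text
t: 27.95
ee_pos: [639.4, 202.5, 234.4]
eef_rot: [0.999, -0.038, -0.0, 0.0]
force: [0.5, 0.3, -0.1]
finger_gap: 85.2
grip_force: 0.0
t: 28.75
ee_pos: [639.4, 202.7, 234.9]
eef_rot: [0.999, -0.037, 0.0, -0.0]
force: [0.2, -0.4, 5.6]
finger_gap: 27.9
grip_force: 39.6
t: 29.55
ee_pos: [639.2, 202.8, 388.7]
eef_rot: [0.999, -0.037, 0.003, -0.001]
force: [0.0, -0.2, 0.3]
finger_gap: 28.3
grip_force: 39.5
(array([-36.7, 467.6,   2.8]), array([-0.006, -0.005,  1.343]))
```

```bash
python3 -m creep '-37 468 0 0 0 1.343 1;-37 468 0 0 0 1.343 1;-37 468 0 0 0 1.343 1;-37 468 0 0 0 1.343 1;-37 468 0 0 0 1.343 1;-37 468 0 0 0 1.343 1;-37 468 0 0 0 1.343 1;-37 468 0 0 0 1.343 1'
python3 -m creep '0 0 0 0 0 0.14 1;0 0 0 0 0 0.14 1;0 0 0 0 0 0.14 1;0 0 0 0 0 0.14 1;0 0 0 0 0 0.14 1'
python3 - <<'E'
from h import *
print(go(568,-260.8,385,-1.417))
E
```

```text
t: 30.35
ee_pos: [577.5, -194.5, 383.3]
eef_rot: [0.802, -0.597, -0.001, 0.0]
force: [1.4, 0.2, -0.9]
finger_gap: 28.2
grip_force: 39.5
t: 30.85
ee_pos: [578.5, -191.6, 384.3]
eef_rot: [0.761, -0.648, -0.0, 0.0]
force: [0.2, 0.5, -0.3]
finger_gap: 27.9
grip_force: 39.5
(array([66.6, 21.3, -0.7]), array([0.   , 0.   , 0.006]))
```

```bash
python3 -m creep '30 10 0 0 0 0 1;66.6 21.3 0 0 0 0 1;66.6 21.3 0 0 0 0 1;66.6 21.3 0 0 0 0 1;66.6 21.3 0 0 0 0 1'
python3 - <<'E'
from h import *
print(go(568,-260.8,235,-1.417))
cv2.imwrite("pics/p5.png",cv2.convertScaleAbs(cv2.resize(arm.camera("side")["frame"][60:440,140:440],(450,570))[:,:,::-1],alpha=1.6))
E
```

```text
t: 31.35
ee_pos: [567.9, -260.6, 384.5]
eef_rot: [0.761, -0.649, -0.0, -0.0]
force: [-0.7, -0.1, -0.1]
finger_gap: 27.9
grip_force: 39.5
(array([ 2.000e-01, -1.000e-01,  1.495e+02]), array([-0.   ,  0.   ,  0.004]))
```

View pics/p5.png

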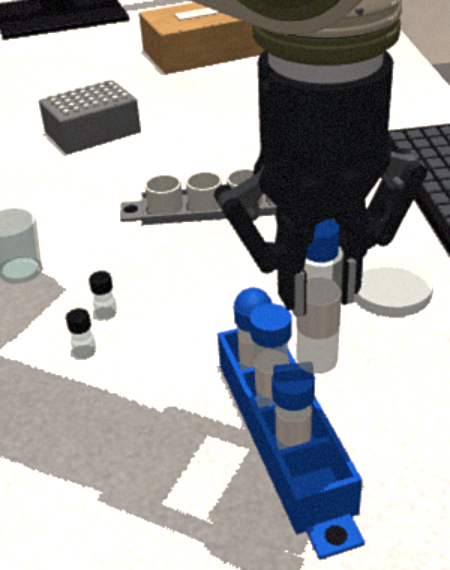

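The narrow tube hangs upright at (322,300), with the last compartment below it.

```bash
python3 -m creep '0 0 30 0 0 0 1;0 0 70 0 0 0 1;0 0 105 0 0 0 1;0 0 125 0 0 0 1;0 0 138 0 0 0 1;0 0 146 0 0 0 1;0 0 149 0 0 0 1;0 0 149 0 0 0 1'|grep -E "ee_pos|^force"
python3 -m creep '0 0 1 0 0 0 1;0 0 2 0 0 0 1;0 0 3 0 0 0 1;0 0 3 0 0 0 1'|grep -E "ee_pos|^force"
python3 -m creep '0 0 1 0 0 0 1;0 0 1 0 0 0 1;0 0 1 0 0 0 1'|grep -E "ee_pos|^force"
```

```text
ee_pos: [567.8, -261.6, 236.0]
force: [-0.9, 0.5, 0.5]
ee_pos: [567.6, -261.7, 232.4]
force: [0.3, 0.9, -0.5]
ee_pos: [567.6, -261.7, 231.4]
force: [0.4, 0.8, -1.4]
```

```bash
python3 -m creep '0 0 1 0 0 0 1;0 0 1 0 0 0 1;0 0 1 0 0 0 1'|grep -E "ee_pos|^force"
```

```text
ee_pos: [567.7, -261.7, 230.9]
force: [-1.9, 0.9, 4.7]
```

```bash
python3 -m creep '0 0 0 0 0 0 1;0 0 0 0 0 0 -1;0 0 0 0 0 0 -1;0 0 0 0 0 0 -1;0 0 0 0 0 0 -1;0 0 0 0 0 0 -1;0 0 0 0 0 0 -1;0 0 0 0 0 0 -1'
python3 -m creep '0 0 -10 0 0 0 -1;0 0 -40 0 0 0 -1;0 0 -80 0 0 0 -1;0 0 -120 0 0 0 -1;0 0 -160 0 0 0 -1;0 0 -160 0 0 0 -1;0 0 -160 0 0 0 -1'
python3 -m creep '-60 0 0 0 0 0 -1;-120 0 0 0 0 0 -1;-200 0 0 0 0 0 -1;-200 0 0 0 0 0 -1;-200 0 0 0 0 0 -1;-200 0 0 0 0 0 -1;-200 0 0 0 0 0 -1;-200 0 0 0 0 0 -1'
python3 - <<'E'
from h import *
cv2.imwrite("pics/p6.png",cv2.convertScaleAbs(cv2.resize(arm.camera("side")["frame"][60:440,140:440],(450,570))[:,:,::-1],alpha=1.6))
E
```

```text
t: 34.0
ee_pos: [567.6, -261.7, 230.4]
eef_rot: [0.76, -0.65, -0.0, -0.0]
force: [-0.3, -0.2, 0.2]
finger_gap: 85.3
grip_force: 0.0
t: 34.7
ee_pos: [567.4, -261.5, 391.5]
eef_rot: [0.76, -0.65, 0.001, -0.0]
force: [0.0, 0.7, -1.7]
finger_gap: 85.4
grip_force: 0.0
t: 35.5
ee_pos: [536.6, -65.3, 389.9]
eef_rot: [0.76, -0.65, -0.0, 0.0]
force: [-1.1, -0.5, -0.6]
finger_gap: 85.6
grip_force: 0.0
```

View pics/p6.png

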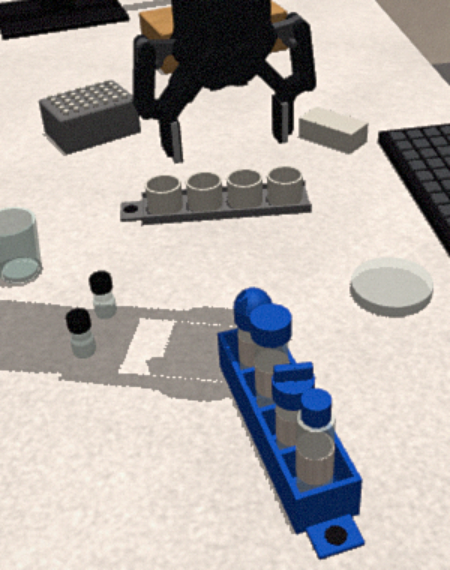

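All four tubes stand upright in the rack: dome (252,330), flat (270,350), bar (293,405) and narrow (316,440, by the tongue). The cups are empty and the gripper is clear.

```bash
python3 -c "
from workcell import arm
print(arm.hand_in())"
```

```text
the job is handed in; nothing more can be done
None
```

All four tubes stand upright in the rack in reverse order, from the far end to the tongue: dome, flat, bar, narrow; I handed the job in at about 36 s, and no verdict came back.

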